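# Isolate the servo drive

## Robot

A 6-joint arm with a two-finger parallel gripper is mounted at the origin on the work surface. World frame = base frame: x ahead of the robot, y to its left, z up, the work surface at z = 0. Lengths are in m, angles in rad, forces in N, time in s.
With the tool pointing down it reaches from about 0.35 to 0.85 m from the base axis. Payload 8.1 kg.
Tool frame: the origin (TCP) lies where the fingers leave the gripper's body, on its centre line; the fingertips stand 84 mm ahead of it and the grasp point (between the pads) lies 65 mm ahead of it; z points along the fingers, y is the line along which they close (so a half turn about z gives the same grasp; the last joint's range is limited). The gripper opens to 93 mm and grips with 3 to 60 N. Pads are 15 mm wide; open, the fingers measure 128 mm over their backs; the gripper's body (75 mm by 188 mm) begins 65 mm behind the grasp point.
Start: joints at [-1.326, 0.13, 1.488, -0, 1.523, -0.085], TCP at [0.194, -0.568, 0.303] pointing down, gripper open.
Joint ranges: [-2.96, 2.96], [-0.89, 2.26], [0.02, 2.5], [-1.34, 4.48], [0, 2.73], [-2.66, 2.66]. Speed limits (rad/s): [2.39, 2.39, 2.79, 3.14, 3.14, 3.14].

## Interface

Orientations are given as a rotation vector (axis times angle).
In Python, from plant import robot gives the robot as it stands.
- The arm moves only by the shell command python3 -m jog 'ROWS' [FORCE]. ROWS is text: rows parted by semicolons, each of 5 numbers parted by spaces: the opening, from 0 (shut) to 1 (fully open), then the shift along the tool's x, y, z in m, then the turn about the tool's z in degrees. A call has 1 to 10 rows; each row shifts and turns the commanded pose from where the row before left it, along the tool's axes as they then stand; what a row does not reach is not made up. A row lasts 1/12 s, in which the tool goes at most 41.7 mm and 7.16 degrees, less where a joint would pass 70% of its speed; a pose out of reach is approached as far as the arm can. A call with a gripper value outside its range is refused whole. The fingers move at their own pace and stop on an object; FORCE is the grip in N (left out, the last holds). Time passes only in rows, so rows that do not move let the fingers close. It gives the time, the measured TCP pose, the force, the opening and the grip force at its end, in the units of the state.
- robot.read_state(): the state, without advancing time (a new reading comes with each control period).
- robot.read_camera(name): name is "scene" or "top" or "wrist"; returns a dict with "color" (400x640x3 uint8, red, green, blue), "intrinsics" (3x3 intrinsics, pixels), "pose" (4x4, takes a point from camera to world coordinates); the wrist camera has in their place "tool_from_camera" (4x4, takes a point from camera to tool coordinates, whose origin is the TCP and whose axes are the flange's). Camera axes: x right, y down, z forward; pixel columns grow to the right and rows downward; lengths in m; the calibration is good to about 2 mm. A picture is of the moment at which its call begins: read the wrist's pose just before it. There is no depth.
- robot.close_job(): hands the job in; it is judged then, once.
The state is a dict: "t": time; "q": joint angles; "dq": joint speeds; "joint_torque": joint torques, N m; "tool_pos": TCP position; "orientation": TCP orientation; "force": force on the tool from outside, world axes, zero at the start; "wrist_torque": the same for the moment, N m; "opening": finger opening in m; "gripper_force": force on a finger pad.
Only numpy, scipy, OpenCV 4.12 (cv2) and the standard library are available. Lean on these libraries where they do the work, as an engineer would, in place of code of your own. Each camera call takes 0.05 s, during which the arm holds its last target. There are 200 camera calls.

## Task

The opened servo drive on the bench must be isolated before work goes on. On the isolator with the red knob on the yellow plate, pull the sprung knob up, turn it clockwise from the green mark to the red mark, let it drop fully home in the notch there and leave go. Do not touch the other isolator, the one with the black knob on the white plate.

Things in the scene. Friction and masses are not known exactly. Their poses are not given: they have to be found in the camera images.
- knob_grip (a point): Grip point on the upright turning axis of the red bar knob, 95 mm above the bench (knob down). x: along the 44 mm bar, over the white pointer tab; y: across its 16 mm width (close fingers so); z up. Bar top 18 mm above the point, hub (38 mm wide) 24 mm below; notched tooth ring, 37 mm from the axis, 27 mm below. On a grey 120 x 120 mm fixed box, yellow top plate 58 mm up, green and red dots.
- knob_pull (a joint): Lift of the red knob in m: 0 = down, home in a notch; stop at 0.016. The tab clears the teeth above 0.009; about 0.013 is a good height to turn at. A spring pulls it down (4 N when down, 7 N at the top). Tab left on top of a tooth: about 0.009.
- knob_turn (a joint): Turn of the red knob in rad, growing clockwise seen from above: 0 = middle of the notch at the green dot (start, within 0.1), 1.22 (70 degrees) = middle of the notch at the red dot. A notch takes the tab within 0.2 rad either side and leaves it that play; end stops at -0.2 and 1.42. Light friction. While the knob is down, the tooth between the notches blocks the turn.
- spare_isolator: The other isolator, to be left alone: same grey box (120 x 120 x 55 mm) and knob (top 113 mm above the bench), but a black knob on a white top plate. Fixed to the bench. Origin at the centre of its underside, on the bench; z up.
Not all that is in view belongs to the job. Leave any pink look-alike of the part that bears knob_grip alone.

How it is judged:
On the way:
1. the red knob is pulled up clear of the notch at the green mark (value of joint knob_pull above 0.008 m and value of joint knob_turn below 0.9 rad), for 0.05 s.
At the end, for the whole second after the job is handed in: The red knob has dropped home (lift under 3 mm) in the notch at the red mark (turn of at least 0.98 rad, anywhere in that notch's play), at rest and released (value of joint knob_turn above 0.98 rad and value of joint knob_pull below 0.003 m and velocity of joint knob_turn between -0.05 and 0.05 rad/s); the robot touches nothing.
It fails at once if the other isolator (black knob, white plate) is touched with more than 2 N (contact force between spare_isolator and the fingers above 2 N or contact force between spare_isolator and the arm above 2 N).
It also fails if it takes over 35 s, if anything falls off the work surface, if the arm or the gripper's body presses on something with over 40 N, if the wrist force passes 120 N, or if a joint passes its speed limit or range.

## Working session

There is one attempt and no reset: what is moved stays moved. The work goes in short steps, Python scripts to look and compute and a shell command to move; the robot and the scene stay as the last step left them, time stands still between calls to the robot, and variables do not carry over. Pictures are saved under pics/ and viewed, at most 10 in all, crops included, and the job is handed in when it is done.

```bash
mkdir -p pics; ls; python3 - <<'E'
from plant import robot
import cv2,numpy as np
for n in("top","scene"):
    c=robot.read_camera(n); cv2.imwrite(f"pics/{n}0.png",c["color"][:,:,::-1]); print(n,c["intrinsics"].tolist(),np.round(c["pose"],4).tolist())
    np.savez(f"{n}0.npz",**c)
s=robot.read_state();print(s["t"],s["tool_pos"],s["orientation"])
E
```

```text
pics
top [[502.930131439108, 0.0, 323.20191737975875], [0.0, 502.930131439108, 197.76499325189366], [0.0, 0.0, 1.0]] [[0.0195, -0.9908, 0.1336, 0.3159], [-0.9997, -0.0209, -0.0092, -0.0006], [0.012, -0.1334, -0.991, 1.3068], [0.0, 0.0, 0.0, 1.0]]
scene [[513.8381885872027, 0.0, 314.97043609008136], [0.0, 513.8381885872027, 203.22503752005036], [0.0, 0.0, 1.0]] [[0.7971, 0.461, -0.39, 0.9799], [0.6037, -0.5959, 0.5296, -0.6908], [0.0117, -0.6576, -0.7533, 1.0695], [0.0, 0.0, 0.0, 1.0]]
0.1 [ 0.19423853 -0.56729446  0.30179001] [-3.09733933e+00 -5.15321950e-01  1.81872591e-04]
```

View pics/top0.png

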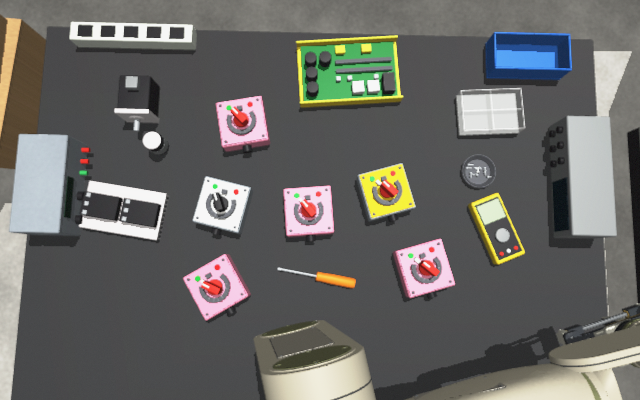

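View pics/scene0.png

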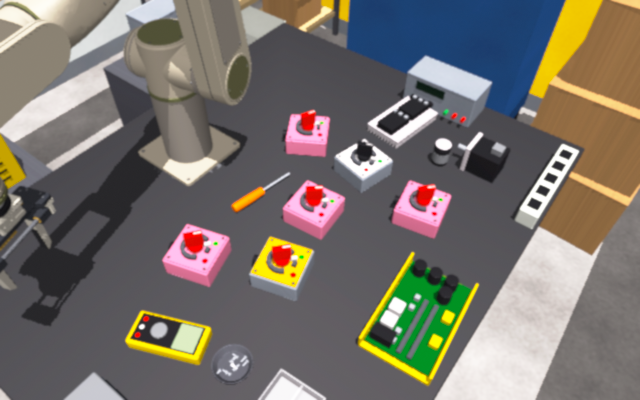

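Top view: the yellow-plate isolator with a grey box is at (387,191). The pink-plate look-alikes are at (242,122), (309,210), (425,268) and (216,287), and the white/black spare is at (222,204). Only (387,191) fits the description; in the scene view it is at (282,265) with grey sides. I'll measure it and crop it.

```bash
cat > h.py <<'E'
import numpy as np,cv2
def ray(K,T,uv,z):
    d=T[:3,:3]@np.linalg.inv(K)@np.array([uv[0],uv[1],1.]); o=T[:3,3]
    return o+d*(z-o[2])/d[2]
def masks(c):
    h=cv2.cvtColor(c,cv2.COLOR_RGB2HSV); H,S,V=h[...,0],h[...,1],h[...,2]
    return dict(yellow=(H>22)&(H<34)&(S>150)&(V>110),red=((H<8)|(H>172))&(S>170)&(V>90),green=(H>45)&(H<80)&(S>130)&(V>90),white=(S<60)&(V>170))
E
python3 - <<'E'
from h import *
for n,(u,v) in dict(top=(387,191),scene=(282,265)).items():
    c=np.load(n+"0.npz");K,T,im=c["intrinsics"],c["pose"],c["color"]
    r=36; x0,y0=u-r,v-r; cr=im[y0:v+r,x0:u+r]
    cv2.imwrite(f"pics/{n}_crop.png",cv2.resize(cr[:,:,::-1],None,fx=7,fy=7,interpolation=cv2.INTER_CUBIC))
    for k,m in masks(cr).items():
        nn,l,st,ce=cv2.connectedComponentsWithStats(m.astype(np.uint8))
        for i in range(1,nn):
            if st[i,4]>=4: print(n,k,st[i,4],np.round(ce[i]+[x0,y0],1),np.round(ray(K,T,ce[i]+[x0,y0],.113 if k in("red",) and st[i,4]>40 else .058),4))
    m=masks(cr)["yellow"]; p=np.argwhere(m)[:,::-1]+[x0,y0]
    w=np.array([ray(K,T,q,.058)[:2] for q in p],np.float32); print(n,"plate",cv2.minAreaRect(w))
E
python3 -c "
import cv2,numpy as np
a=cv2.imread('pics/top_crop.png')[:504,:];b=cv2.imread('pics/scene_crop.png');a=cv2.resize(a,(390,390));b=cv2.resize(b,(390,390));cv2.imwrite('pics/crop1.png',np.hstack([a,b]))"
```

```text
top yellow 1215 [386.2 191.1] [ 0.5046 -0.1701  0.058 ]
top yellow 4 [394.  196.5] [ 0.4913 -0.1899  0.058 ]
top red 160 [387.4 190.8] [ 0.497  -0.1657  0.113 ]
top green 21 [371.8 178.6] [ 0.5356 -0.1337  0.058 ]
top white 5 [359.4 179. ] [ 0.534  -0.1025  0.058 ]
top white 19 [378.3 182.1] [ 0.527  -0.1502  0.058 ]
top white 15 [386.2 183.6] [ 0.5237 -0.1702  0.058 ]
top white 6 [413.3 206.3] [ 0.4674 -0.2384  0.058 ]
top white 10 [375.5 217.1] [ 0.4384 -0.1437  0.058 ]
top plate ((0.5057096481323242, -0.1703583002090454), (0.11037896573543549, 0.11063963919878006), 16.464374542236328)
scene yellow 1147 [281.4 263.2] [ 0.5072 -0.1786  0.058 ]
scene yellow 5 [273.8 264.2] [ 0.4948 -0.1919  0.058 ]
scene red 293 [281.  255.2] [ 0.5181 -0.1903  0.113 ]
scene red 7 [292.7 274.4] [ 0.5482 -0.187   0.058 ]
scene green 7 [301.  256.7] [ 0.5324 -0.1357  0.058 ]
scene white 13 [286. 246.] [ 0.4839 -0.133   0.058 ]
scene white 161 [283.  277.6] [ 0.5357 -0.2074  0.058 ]
scene white 26 [293.6 257.8] [ 0.5204 -0.1491  0.058 ]
scene plate ((0.5027568936347961, -0.17259344458580017), (0.11253897100687027, 0.11285199224948883), 16.6146183013916)
```

View pics/crop1.png

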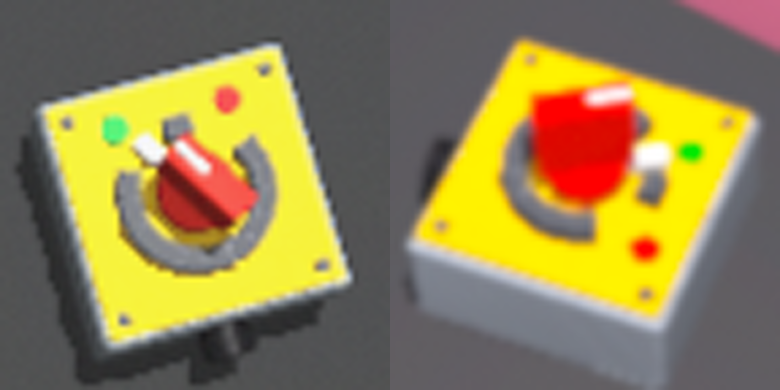

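Confirmed: yellow plate, grey box, knob tab toward the green dot. The plate centre is about (0.5045, -0.1715) in both views. The dots lie at yaw 51° (green) and -19° (red), a 70° difference as specified. Next I'll move to hover above it.

```bash
python3 -m jog '1 .021 -.0137 0 0;1 .021 -.0137 0 0;1 .021 -.0137 0 0;1 .021 -.0137 0 0;1 .021 -.0137 0 0;1 .021 -.0137 0 0;1 .021 -.0137 0 0;1 .021 -.0137 0 0;1 .021 -.0137 0 0;1 .021 -.0137 0 0' 30; python3 -m jog '1 .021 -.0137 0 0;1 .021 -.0137 0 0;1 .021 -.0137 0 0;1 .021 -.0137 0 0;1 .021 -.0137 0 0;1 .021 -.0137 0 0;1 .021 -.0137 0 0;1 .021 -.0137 0 0;1 .021 -.0137 0 0;1 .021 -.0137 0 0'; python3 -m jog '1 0 0 0 -4;1 0 0 0 -4;1 0 0 0 -4;1 0 0 0 -4;1 0 0 0 -4;1 0 0 0 -4;1 0 0 0 -4;1 0 0 0 0;1 0 0 0 0'
cat > w.py <<'E'
import sys
from plant import robot
from h import *
from scipy.spatial.transform import Rotation as R
s=robot.read_state(); c=robot.read_camera("wrist"); im=c["color"]
cv2.imwrite(f"pics/{sys.argv[1]}.png",im[:,:,::-1])
M=np.eye(4);M[:3,:3]=R.from_rotvec(s["orientation"]).as_matrix();M[:3,3]=s["tool_pos"]
T=M@c["tool_from_camera"];K=c["intrinsics"]
print("t",s["t"],"tcp",np.round(s["tool_pos"],4),"xyaw",np.degrees(np.arctan2(M[1,0],M[0,0])).round(2),"zax",M[:3,2].round(3),"F",np.round(s["force"],1),s["opening"],s["gripper_force"])
m=masks(im)
for k in m:
    nn,l,st,ce=cv2.connectedComponentsWithStats(m[k].astype(np.uint8))
    for i in range(1,nn):
        if st[i,4]>=80: print(k,st[i],np.round(ce[i],1),*[np.round(ray(K,T,ce[i],z)[:2],4) for z in(.058,.068,.113)])
p=np.argwhere(m["yellow"])[:,::-1]
print("plate",cv2.minAreaRect(np.array([ray(K,T,q,.058)[:2] for q in p[::5]],np.float32)))
E
python3 w.py wrist1
```

```text
t: 0.93
tool_pos: [0.3491, -0.3688, 0.3023]
orientation: [-3.098, -0.516, 0.001]
force: [-0.1, -0.2, -0.3]
opening: 0.093
gripper_force: 0.0
t: 1.77
tool_pos: [0.5034, -0.1712, 0.3023]
orientation: [-3.099, -0.516, 0.001]
force: [0.6, -1.0, -0.4]
opening: 0.0927
gripper_force: 0.0
t: 2.52
tool_pos: [0.5028, -0.1723, 0.3023]
orientation: [-2.883, -1.247, 0.001]
force: [-0.3, -0.2, 0.1]
opening: 0.0933
gripper_force: 0.0
t 2.5167 tcp [ 0.5028 -0.1723  0.3023] xyaw 46.77 zax [-0.001  0.    -1.   ] F [-0.3 -0.2  0.1] 0.09329243807670085 0.0
yellow [456   0  54  63 118] [482.2  30.7] [ 0.7432 -0.1653] [ 0.7373 -0.1639] [ 0.711  -0.1576]
yellow [385 309  25  32 279] [396.5 324.6] [ 0.4496 -0.3849] [ 0.4528 -0.3767] [ 0.467  -0.3401]
red [ 126   61   55   52 2014] [152.1  89.7] [0.4456 0.0347] [0.4489 0.03  ] [0.4637 0.0087]
red [201  76  11  12  99] [206.2  81.6] [ 0.4952 -0.0005] [ 0.497  -0.0041] [ 0.5049 -0.0206]
red [307 172  31  46 794] [322.  194.7] [ 0.5007 -0.1796] [ 0.5023 -0.1777] [ 0.5095 -0.1695]
red [254 320  28  41 763] [267.8 337.8] [ 0.3045 -0.2783] [ 0.3122 -0.2734] [ 0.34
[... 762 characters left out ...]
05 -0.1464]
white [459 260  16  13  89] [467.1 266.4] [ 0.5727 -0.3786] [ 0.5721 -0.3707] [ 0.5693 -0.3349]
white [218 309  37  48 738] [235.5 331.8] [ 0.2789 -0.2407] [ 0.2873 -0.237 ] [ 0.3251 -0.2202]
white [258 309  16  12 133] [266.1 313.8] [ 0.331  -0.2495] [ 0.3378 -0.2456] [ 0.3684 -0.2276]
white [282 309  42  30 725] [301.8 322.7] [ 0.3566 -0.2932] [ 0.3626 -0.2878] [ 0.3896 -0.2639]
white [399 314  43  26 732] [419.9 329.2] [ 0.4686 -0.413 ] [ 0.4712 -0.404 ] [ 0.4828 -0.3635]
white [275 347  18  12 104] [285.5 354.7] [ 0.3023 -0.3157] [ 0.31   -0.3097] [ 0.3445 -0.2826]
plate ((0.5877394080162048, -0.2629811763763428), (0.32988062500953674, 0.2705812454223633), 1.4430149793624878)
```

View pics/wrist1.png

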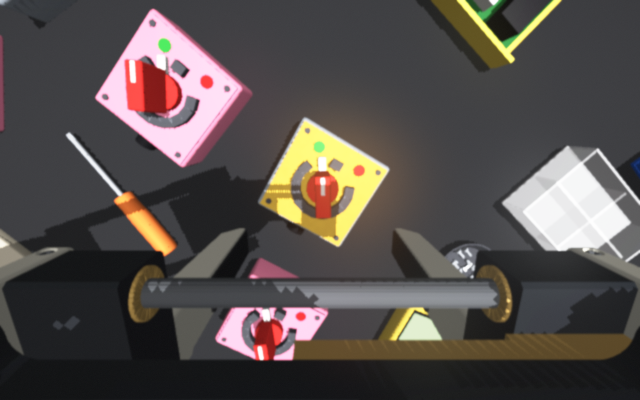

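The wrist view shows the bar upright in the image at about (322,190), so it lines up with tool x, with the tab at (322,163). I'll refine the axis from the plate outline and the bar's stripe.

```bash
python3 - <<'E'
from plant import robot
from h import *
from scipy.spatial.transform import Rotation as R
s=robot.read_state(); c=robot.read_camera("wrist"); im=c["color"]
M=np.eye(4);M[:3,:3]=R.from_rotvec(s["orientation"]).as_matrix();M[:3,3]=s["tool_pos"]
T=M@c["tool_from_camera"];K=c["intrinsics"]; print("cam",T[:3,3].round(3))
h=cv2.cvtColor(im,cv2.COLOR_RGB2HSV)
m=((h[...,0]>18)&(h[...,0]<40)&(h[...,1]>110)&(h[...,2]>70)).astype(np.uint8); m[:,:250]=0;m[:,395:]=0;m[:110]=0;m[252:]=0
p=np.argwhere(m)[:,::-1]; w=np.array([ray(K,T,q,.058)[:2] for q in p],np.float32)
print(len(p),"plate",cv2.minAreaRect(w),cv2.minAreaRect(p.astype(np.float32)))
r=masks(im)["red"].astype(np.uint8); r[:,:290]=0;r[:,350:]=0;r[:165]=0;r[225:]=0
for v in range(172,220,4):
    u=np.flatnonzero(r[v]); print(v,u.min() if len(u) else 0,u.max() if len(u) else 0,len(u))
# expected pixel of top-estimated axis at several z
for z in(.058,.095,.113):
    q=np.linalg.inv(T)@[.5045,-.1715,z,1]; print(z,(K@q[:3]/q[2])[:2].round(1))
cv2.imwrite("pics/wc.png",cv2.resize(im[105:260,245:400,::-1],None,fx=4,fy=4,interpolation=cv2.INTER_CUBIC)[:600])
E
```

```text
cam [ 0.553 -0.12   0.384]
5790 plate ((0.506598711013794, -0.17239893972873688), (0.11162494122982025, 0.11107287555932999), 16.613433837890625) ((320.9559020996094, 185.57354736328125), (94.49571990966797, 92.95223236083984), 30.963754653930664)
172 324 324 1
176 313 331 15
180 310 334 14
184 308 336 21
188 307 336 24
192 308 336 23
196 309 335 23
200 313 332 20
204 316 329 14
208 316 330 15
212 316 330 15
216 316 330 15
0.058 [319.7 187.8]
0.095 [319.7 195.1]
0.113 [319.7 199.4]
```

View pics/wc.png

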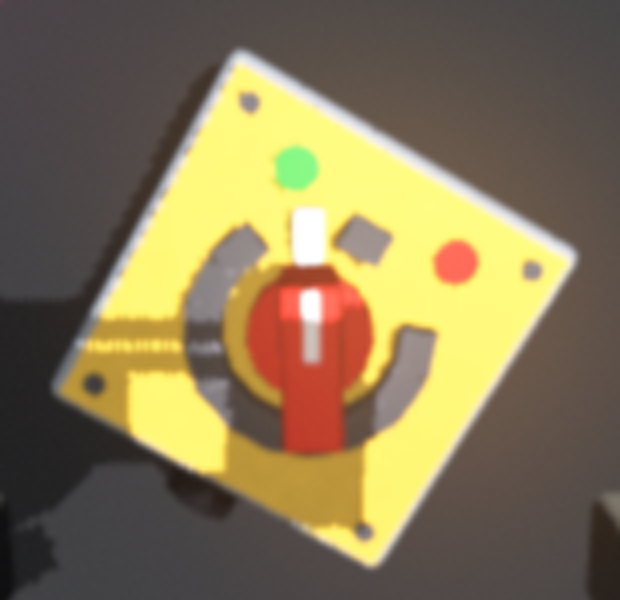

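The wrist view puts the axis about 2–3 mm along +tool y and 2 mm along +x from the TCP, agreeing with the others to 2–3 mm. The bar is aligned. I'll descend and close gently.

```bash
python3 -m jog '1 .002 .0023 0 0;1 0 0 .02 0;1 0 0 .02 0;1 0 0 .02 0;1 0 0 .02 0;1 0 0 .02 0;1 0 0 .02 0;1 0 0 .01 0;1 0 0 .008 0;1 0 0 0 0'; python3 -m jog '0 0 0 0 0;0 0 0 0 0;0 0 0 0 0;0 0 0 0 0;0 0 0 0 0;0 0 0 0 0;0 0 0 0 0;0 0 0 0 0;0 0 0 0 0;0 0 0 0 0' 5
```

```text
t: 3.45
tool_pos: [0.5053, -0.1722, 0.1632]
orientation: [-2.881, -1.249, 0.003]
force: [-0.3, -0.2, -0.3]
opening: 0.093
gripper_force: 0.0
t: 4.28
tool_pos: [0.506, -0.1725, 0.1647]
orientation: [-2.882, -1.25, 0.0]
force: [0.1, -0.0, -0.0]
opening: 0.0309
gripper_force: 0.0
```

```bash
python3 -m jog '0 0 0 0 0;0 0 0 0 0;0 0 0 0 0;0 0 0 0 0;0 0 0 0 0;0 0 0 0 0' 5; python3 -c "
from plant import robot;s=robot.read_state();print(s['wrist_torque'])"
```

```text
t: 4.78
tool_pos: [0.5062, -0.1727, 0.1648]
orientation: [2.882, 1.25, 0.0]
force: [2.2, -1.3, -1.7]
opening: 0.0159
gripper_force: 5.0
[-0.38258244 -0.38225499  0.05019538]
```

Opening 15.9 mm, so it is on the bar. There's a slight +y side load, so I'll nudge that way, grip firmly and lift.

```bash
python3 -m jog '0 0 .0005 0 0;0 0 0 0 0;0 0 0 0 0;0 0 0 0 0;0 0 0 0 0' 30;  python3 -m jog '0 0 0 -.003 0;0 0 0 -.003 0;0 0 0 -.003 0;0 0 0 -.003 0;0 0 0 -.001 0;0 0 0 0 0;0 0 0 0 0'
```

```text
t: 5.2
tool_pos: [0.5063, -0.1728, 0.1647]
orientation: [-2.882, -1.25, 0.0]
force: [-0.6, -0.2, 0.3]
opening: 0.016
gripper_force: 29.9
t: 5.78
tool_pos: [0.5062, -0.1728, 0.1775]
orientation: [-2.882, -1.25, 0.0]
force: [2.5, -1.7, -7.5]
opening: 0.016
gripper_force: 29.9
```

Fz -7.5 N and the height up 13 mm, so the knob is lifted. Turning clockwise.

```bash
python3 -m jog '0 0 0 0 4;0 0 0 0 4;0 0 0 0 4;0 0 0 0 4;0 0 0 0 4;0 0 0 0 0'; python3 -c "
from plant import robot;s=robot.read_state();print(s['wrist_torque'])"
```

```text
t: 6.28
tool_pos: [0.5063, -0.1728, 0.1775]
orientation: [-3.056, -0.725, 0.0]
force: [2.7, -1.5, -8.3]
opening: 0.0156
gripper_force: 29.9
[-0.23608881 -0.53118847 -0.01863319]
```

```bash
python3 -m jog '0 0 0 0 4;0 0 0 0 4;0 0 0 0 4;0 0 0 0 4;0 0 0 0 4;0 0 0 0 4;0 0 0 0 0';python3 -m jog '0 0 0 0 4;0 0 0 0 4;0 0 0 0 4;0 0 0 0 4;0 0 0 0 4;0 0 0 0 3;0 0 0 0 0'; python3 -c "
from plant import robot;s=robot.read_state();print(s['wrist_torque'])"; python3 w.py wrist2 | head -1
```

```text
t: 6.87
tool_pos: [0.5063, -0.1728, 0.1775]
orientation: [-3.14, -0.078, 0.001]
force: [2.3, -2.1, -7.3]
opening: 0.0162
gripper_force: 29.9
t: 7.45
tool_pos: [0.5063, -0.1729, 0.1776]
orientation: [3.094, -0.546, -0.0]
force: [2.8, -1.9, -6.7]
opening: 0.0156
gripper_force: 29.9
[-0.16431441 -0.45718198 -0.07458184]
t 7.45 tcp [ 0.5063 -0.1729  0.1776] xyaw -20.03 zax [-0.  0. -1.] F [ 2.8 -1.9 -6.7] 0.015628960886616847 29.934665858745575
```

View pics/wrist2.png

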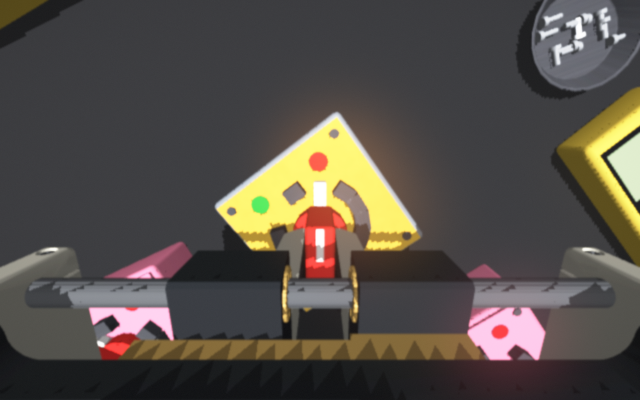

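The tab at (319,192) points straight at the red dot (318,161), between the teeth at (294,194) and (345,192). I'll lower it, open and rise.

```bash
python3 -m jog '0 0 0 .003 0;0 0 0 .003 0;0 0 0 .003 0;0 0 0 .003 0;0 0 0 .001 0;0 0 0 0 0;0 0 0 0 0'; python3 -m jog '1 0 0 0 0;1 0 0 0 0;1 0 0 0 0;1 0 0 0 0;1 0 0 0 0;1 0 0 0 0;1 0 0 0 0;1 0 0 0 0;1 0 0 0 0;1 0 0 0 0'; python3 -m jog '1 0 0 -.01 0;1 0 0 -.02 0;1 0 0 -.02 0;1 0 0 -.02 0;1 0 0 -.02 0;1 0 0 -.02 0;1 0 0 -.02 0;1 0 0 0 0;1 0 0 0 0;1 0 0 0 0'; python3 w.py wrist3 | head -1; python3 - <<'E'
import cv2
cv2.imwrite("pics/w3c.png",cv2.resize(cv2.imread("pics/wrist3.png")[90:260,240:400],None,fx=3.5,fy=3.5,interpolation=cv2.INTER_CUBIC))
E
```

```text
t: 8.08
tool_pos: [0.5063, -0.1729, 0.1648]
orientation: [3.093, -0.548, -0.0]
force: [-0.2, -1.6, -3.9]
opening: 0.0155
gripper_force: 29.9
t: 8.92
tool_pos: [0.5064, -0.1729, 0.1647]
orientation: [-3.093, 0.548, 0.0]
force: [-0.7, 0.5, -0.2]
opening: 0.0777
gripper_force: 0.0
t: 9.75
tool_pos: [0.5062, -0.1728, 0.2943]
orientation: [-3.093, 0.548, 0.001]
force: [0.2, 0.2, -0.0]
opening: 0.0931
gripper_force: 0.0
t 9.75 tcp [ 0.5062 -0.1728  0.2943] xyaw -20.1 zax [-0.  0. -1.] F [ 0.2  0.2 -0. ] 0.09308313154211385 0.0
```

View pics/w3c.png

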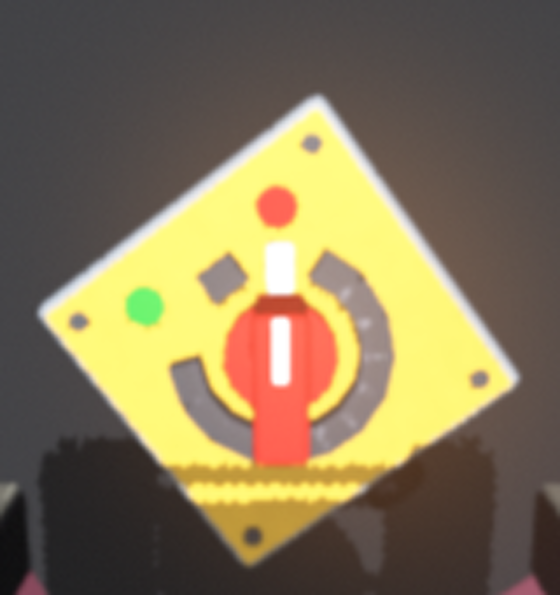

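The crop shows the tab (280,268) sitting in the middle of the notch at the red dot (277,207). Fz fell from -6.7 N to -3.9 N, the spring load at home. The gripper is clear, so I'm handing in.

```bash
python3 -c "
from plant import robot;print(robot.close_job())"
```

```text
the job is handed in; nothing more can be done
None
```

The red knob was pulled up, turned clockwise to the red mark, dropped home in the notch there and released. The spare isolator was not touched, and the job was handed in at about 10 s; no verdict was returned.

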